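Swing the bench magnifier over the red-stone brooch and switch on its lamp

ROBOT

A 6-joint arm with a two-finger parallel gripper is mounted at the origin on the work surface. World frame = base frame: x ahead of the robot, y to its left, z up, the work surface at z = 0. Lengths are in m, angles in rad, forces in N, time in s.
With the tool pointing down it reaches from about 0.25 to 0.775 m from the base axis. Payload 4 kg.
Tool frame: the origin (TCP) lies at the very end of the fingers, on their centre line; the grasp point (between the pads) lies 19 mm behind it (robot.hold_point_z is the distance from the TCP to the grasp point, in m); z points along the fingers, y is the direction in which the jaws open and shut (so a half turn about z gives the same grasp; the last joint's range is limited). The gripper opens to 85 mm and grips with 20 to 120 N. Pads are 22 mm wide; open, the fingers measure 114 mm over their backs; the gripper's body (76 mm by 85 mm) begins 54 mm behind the grasp point. The pads swing forward as they close: fully open they stand 13 mm farther back than shut.
Start: joints at [1.22, 0.087, 1.371, -0, 1.684, -0.103], TCP at [0.135, 0.533, 0.231] pointing down, gripper open.
Joint ranges: [-3.1, 3.1], [-0.76, 2.03], [0.27, 2.55], [-1.08, 4.22], [0.17, 2.65], [-2.57, 2.57]. Speed limits (rad/s): [2.79, 2.79, 3.14, 3.14, 3.14, 3.14].

INTERFACE

Orientations are given as a rotation vector (axis times angle).
In Python, from station import monitor, viewer, ticket, robot gives the robot as it stands.
- The arm moves only by the tool jog_arm, never from a script. Its arguments are lists of equal length, an entry for each row: "linear": the shift along the tool's x, y, z in cm, a list of three; "roll": the turn about the tool's z in degrees; "grip": the opening, from 0 (shut) to 1 (fully open). In form: {"linear": [[tx, ty, tz], ...], "roll": [roll, ...], "grip": [grip, ...]}. A call has 1 to 12 rows; each row is the pose to reach, as a shift and turn from the pose measured when the call began, along the tool's axes at that moment; what a row does not reach only later rows make up. A row lasts 1/8 s, in which the tool goes at most 62.5 mm and 10.7 degrees, less where a joint would pass 70% of its speed; a pose out of reach is approached as far as the arm can. A call with a gripper value outside its range is refused whole. The fingers move at their own pace and stop on an object; "newtons" is the grip in N (left out, the last holds). Time passes only in rows, so rows that repeat a pose let the fingers close. It gives the time, the measured TCP pose, the force and the opening at its end, in the units of the state.
- monitor.read_state(): the state, without advancing time (a new reading comes with each control period).
- viewer.grab_frame(name): name is "scene" or "top" or "wrist"; returns the picture (400x640x3 uint8, red, green, blue); there is no depth.
- viewer.camera_params(name): a dict with "vfov" (degrees; the focal length in pixels is half the picture's height over the tangent of half this angle, whatever the lens; pixels are square), "cx", "cy" (the principal point, pixels), "view" (4x4, takes a point from world to camera coordinates). Camera axes: x right, y down, z forward; pixel columns grow to the right and rows downward; lengths in m; the calibration is good to about 2 mm. A picture is of the moment at which its call begins: read the wrist's pose just before it. camera_params takes no time and is no camera call; for the wrist camera it gives the pose at the moment of the call.
- ticket.sign_off(): hands the job in, once; it reports no verdict.
The state is a dict: "t": time; "joints": joint angles; "qd": joint speeds; "joint_efforts": joint torques, N m; "eef_pos": TCP position; "eef_rot": TCP orientation; "force": force on the tool from outside, world axes, zero at the start; "moment": the same for the moment, N m; "width": finger opening in m.
Only numpy, scipy, OpenCV 4.12 (cv2) and the standard library are available. Lean on these libraries where they do the work, as an engineer would, in place of code of your own. Each camera call takes 0.05 s, during which the arm holds its last target.

TASK

On the jewellery bench, gently push the arm of the swing-arm magnifier sideways with one fingertip until the lens is centred over the brooch with the red stone and stays there, then press the blue lamp button on the grey switch all the way down with a fingertip and let it come up again. Grip nothing, and leave the jewellery pads, cups and other things on the bench where they stand.

Things in the scene. Friction and masses are not known exactly. Their poses are not given: they have to be found in the camera images.
- magnifier_arm (a joint): swing of the magnifier's arm about its fixed upright post, rad, range -1.5 to 1.5. It grows counter-clockwise seen from above. At 0 the arm points along the foot's own -x, which faces roughly (within 0.35 rad) towards the robot. No spring: a stiff hinge (about 0.12 N m of friction), so the arm moves only while pushed and stays where it is left. It never tips and does not change height.
- post_axis (a point): point on the hinge axis of the magnifier at the height of the arm's middle (127 mm above the table). The post rises from a fixed grey round foot 110 mm across; the hinge's grey hub is 34 mm across and its top, 144 mm above the table, is the highest point of the magnifier.
- bar_middle (a point): point on the arm where it is easily pushed, 85 mm out from the hinge axis. The arm is a straight level dark steel bar 10 mm wide and 24 mm tall, its underside 115 mm and its top 139 mm above the table, bare from 20 mm to 135 mm out from the hinge axis. Nothing stands under it higher than 30 mm, save the post and foot. A sideways push here of 1.5 to 2 N turns it.
- lens_centre (a point): centre of the round clear lens, 190 mm out from the hinge axis in line with the arm, 127 mm above the table. The lens sits in a black rim 106 mm across outside and 11 mm thick.
- red_piece_centre (a point): THE TARGET: centre of the top of the loose navy display pad (54 x 54 x 12 mm; this point is 12 mm above the table) that bears a round silver brooch 43 mm across with a RED stone 24 mm across in its middle, top of the stone 23 mm above the table. It stands about under the circle that the lens centre sweeps (within 6 mm), well to the left or right of where the lens starts.
- green_piece_centre (a point): like the target, but its stone is green: a bystander, leave it
- amber_piece_centre (a point): like the target, but its stone is amber yellow: a bystander, leave it
- ring_piece_centre (a point): same navy pad with a plain silver ring 33 mm across and no stone: a bystander, leave it
- lamp_switch (a joint): travel of the lamp button, m: 0 up, 0.006 fully pressed; it springs back. Fully down takes about 4 N.
- lamp_switch_top (a point): middle of the top face of the round blue push button, 32 mm across, pressed straight down, on a small fixed grey switch on the table in front of the magnifier, to the left or to the right. The magnifier's lens rim always stays at least 70 mm (horizontally) from this point.
- cup_a: loose small silver cup, 64 mm across, 50 mm tall, on the other side from the switch (origin under its centre): leave it
- cup_b: loose small silver cup, 68 mm across, 52 mm tall, to the right of the magnifier (-y) (origin under its centre): leave it
- tumbler: loose clear glass tumbler, 72 mm across, 90 mm tall, to the left of the magnifier (+y) (origin under its centre): leave it
- wax_pot: loose white lidded pot, 60 mm across, 42 mm tall, to the right of the magnifier (-y) (origin under its centre): leave it

How it is judged:
By the outcome, as a careful person would: the job done as asked, in the order asked, and still so for the second after the job is handed in, with the robot touching nothing.
It also fails if it takes over 45 s, if anything falls off the work surface, if the arm or the gripper's body presses on something with over 40 N, if the wrist force passes 120 N, or if a joint passes its speed limit or range.

## Working session

There is one attempt and no reset: what is moved stays moved. The work goes in short steps, Python scripts to look and compute and a tool call to move; the robot and the scene stay as the last step left them, time stands still between calls to the robot, and variables do not carry over. Pictures are saved under pics/ and viewed, and the job is handed in when it is done.

Besides the shell and the picture viewer there is one more tool, called by a JSON object that holds its "op" and its "data". jog_arm: Moves the arm, as the interface text tells. Its arguments: {"type":"object","properties":{"linear":{"type":"array"},"roll":{"type":"array"},"grip":{"type":"array"},"newtons":{"type":"number"}},"required":["linear","roll","grip"]}

```bash
ls; mkdir -p pics
python3 - <<'E'
from station import monitor, viewer, ticket, robot
import cv2,numpy as np
s=monitor.read_state()
print(s)
for n in ["scene","top"]:
    f=viewer.grab_frame(n); cv2.imwrite(f"pics/{n}0.png",cv2.cvtColor(f,cv2.COLOR_RGB2BGR))
    p=viewer.camera_params(n); print(n,p)
E
```

```text
pics
{'t': 0.0, 'joints': array([ 1.21989693e+00,  8.79637680e-02,  1.37225598e+00,  9.14900994e-06,
        1.68361882e+00, -1.03096163e-01]), 'qd': array([ 3.05593359e-05,  3.85260136e-04, -1.55629085e-04,  4.37248520e-04,
       -1.16231321e-04,  1.22238361e-03]), 'joint_efforts': array([-4.21821214e-04, -3.51856971e+01, -3.13274682e+01, -1.61761591e-04,
        1.07091255e-02,  2.20431212e-05]), 'eef_pos': array([0.13472738, 0.53272596, 0.23013347]), 'eef_rot': array([-0.38818787, -3.1169972 ,  0.0034336 ]), 'force': array([-0.14291364,  1.07314054, -1.1022117 ]), 'moment': array([ 0.03695172, -0.00012682,  0.01947649]), 'width': 0.08558249556451619}
scene {'vfov': 50.537013245146866, 'cx': 327.06129699794036, 'cy': 194.24578795395672, 'view': array([[-0.26983581,  0.96287414,  0.00787577,  0.16012776],
       [ 0.79998683,  0.22872551, -0.55471228, -0.37705131],
       [-0.5359195 , -0.14338073, -0.83200496,  1.31761863],
       [ 0.        ,  0.        ,  0.        ,  1.        ]])}
top {'vfov': 47.98096606228786, 'cx': 324.56639578308244, 'cy': 199.8702747174745, 'view': array([[ 0.01524829, -0.99980645,  0.01243188, -0.02686208],
       [-0.99105585, -0.01676102, -0.13239099,  0.56680695],
       [ 0.13257374, -0.01030195, -0.99111961,  1.30313406],
       [ 0.        ,  0.        ,  0.        ,  1.        ]])}
```

View pics/scene0.png

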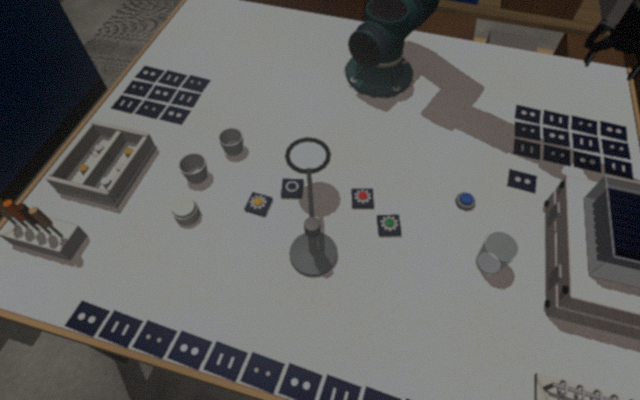

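View pics/top0.png

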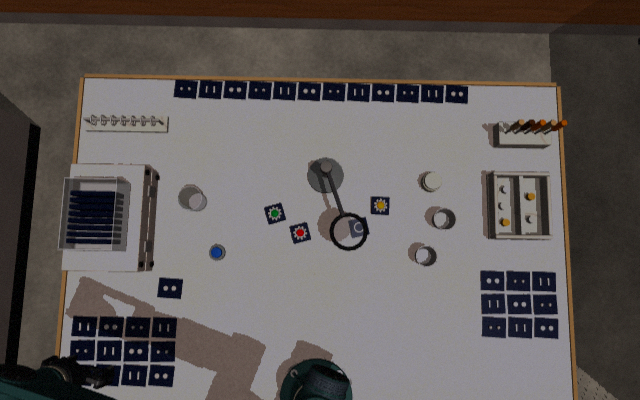

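```bash
cat > h.py <<'E'
from station import monitor, viewer, ticket, robot
import cv2,numpy as np
def ray(n,px,z):
    p=viewer.camera_params(n); f=200/np.tan(np.radians(p['vfov']/2))
    d=np.array([(px[0]-p['cx'])/f,(px[1]-p['cy'])/f,1.]); V=p['view']; R=V[:3,:3];C=-R.T@V[:3,3]; d=R.T@d
    return C+d*(z-C[2])/d[2]
def proj(n,P):
    p=viewer.camera_params(n); f=200/np.tan(np.radians(p['vfov']/2))
    c=p['view'][:3,:3]@np.array(P)+p['view'][:3,3]
    return np.array([p['cx']+f*c[0]/c[2],p['cy']+f*c[1]/c[2]])
def blob(img,lo,hi,roi=None):
    h=cv2.cvtColor(img,cv2.COLOR_RGB2HSV); m=cv2.inRange(h,lo,hi)
    if roi:
        k=np.zeros_like(m);k[roi[1]:roi[3],roi[0]:roi[2]]=255;m&=k
    n,l,st,c=cv2.connectedComponentsWithStats(m); 
    return [(st[i,4],c[i]) for i in np.argsort(-st[1:,4])[:3]+1]
E
python3 - <<'E'
from h import *
for n,rois in [("top",dict(red=(270,200,340,260),blue=(200,235,240,270))),("scene",dict(red=(340,180,385,215),blue=(445,180,490,215)))]:
    im=viewer.grab_frame(n)
    for k,lo,hi,z in [("red",(0,120,80),(8,255,255),.022),("blue",(100,130,90),(125,255,255),.03)]:
        for a,c in blob(im,lo,hi,rois[k])[:2]: print(n,k,a,c,ray(n,c,z))
    b=cv2.cvtColor(im,cv2.COLOR_RGB2BGR)
    x0,y0=(250,140) if n=="top" else (250,120)
    cv2.imwrite(f"pics/{n}z.png",cv2.resize(b[y0:y0+140,x0:x0+180] if n=="top" else b[y0:y0+160,x0:x0+180],None,fx=4 if n=="top" else 3.7,fy=4 if n=="top" else 3.7,interpolation=cv2.INTER_CUBIC))
E
```

```text
top red 36 [299.69444444 232.16666667] [0.470658   0.05493435 0.022     ]
top blue 81 [215.58024691 252.16049383] [0.4073472  0.30093783 0.03      ]
scene red 35 [362.17142857 195.02857143] [0.47312795 0.05542086 0.022     ]
scene blue 78 [466.20512821 197.92307692] [0.41738925 0.3003186  0.03      ]
```

View pics/topz.png

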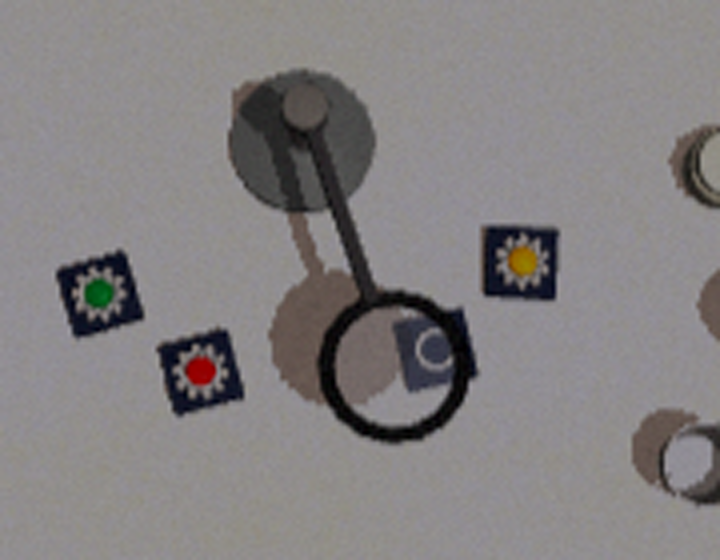

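View pics/scenez.png

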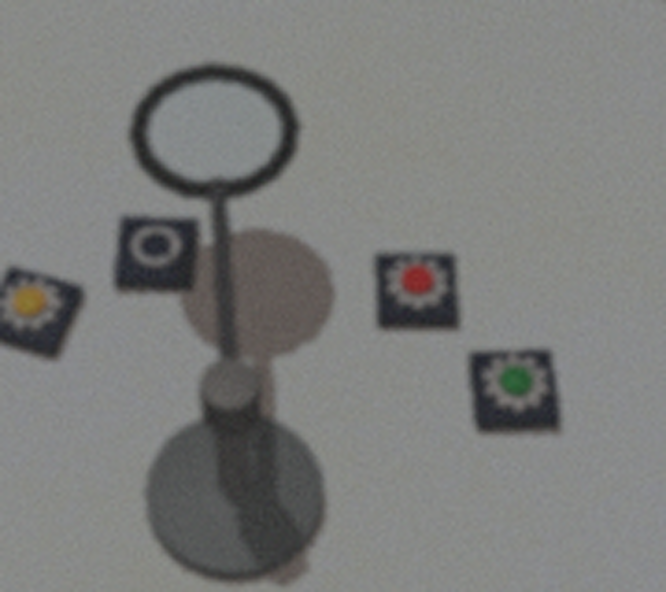

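```bash
cat >> h.py <<'E'
def pm(n):
    p=viewer.camera_params(n); f=200/np.tan(np.radians(p['vfov']/2))
    return np.array([[f,0,p['cx']],[0,f,p['cy']],[0,0,1]])@p['view'][:3]
def tri(a,b):
    X=cv2.triangulatePoints(pm("top"),pm("scene"),np.array(a,float).reshape(2,1),np.array(b,float).reshape(2,1)).ravel(); return X[:3]/X[3]
def rim(im,roi,thr=70):
    g=im.max(2); m=(g<thr).astype(np.uint8)
    x0,y0,x1,y1=roi; k=np.zeros_like(m);k[y0:y1,x0:x1]=m[y0:y1,x0:x1]
    cs,_=cv2.findContours(k,cv2.RETR_EXTERNAL,cv2.CHAIN_APPROX_NONE); c=max(cs,key=lambda c:cv2.contourArea(c))
    return cv2.fitEllipse(cv2.convexHull(c))
E
python3 - <<'E'
from h import *
bt=[215.58+.0,252.16];bs=[466.2,197.92]
print("blue",tri(bt,bs),"red",tri([299.7,232.17],[362.17,195.03]))
print("hub",tri((326.0,166.3),(312.0,223.8)),ray("top",(326,166.3),.144),ray("scene",(312,223.8),.144))
t=viewer.grab_frame("top")
et=rim(t,(325,212,372,255));print(et,ray("top",et[0],.1325),ray("top",et[0],.127))
s=viewer.grab_frame("scene")
es=rim(s,(283,134,334,176),80);print(es,ray("scene",es[0],.127))
for n,im,(x0,y0) in (("top",t,(195,230)),("scene",s,(445,178))):
    cv2.imwrite(f"pics/{n}b.png",cv2.resize(cv2.cvtColor(im[y0:y0+40,x0:x0+40],cv2.COLOR_RGB2BGR),None,fx=10,fy=10,interpolation=cv2.INTER_NEAREST))
E
python3 -c "
import cv2;cv2.imwrite('pics/b2.png',cv2.hconcat([cv2.imread('pics/topb.png'),cv2.imread('pics/sceneb.png')]))"
```

```text
blue [0.40752324 0.30352726 0.01678919] red [0.4708487  0.0551104  0.01857173]
hub [ 0.64778189 -0.01847651  0.13918714] [ 0.6469538 -0.0191866  0.144    ] [ 0.65021318 -0.01670794  0.144     ]
((348.5930480957031, 230.59591674804688), (38.32355499267578, 39.55400848388672), 67.09330749511719) [ 0.47044328 -0.08408675  0.1325    ] [ 0.47080444 -0.08444388  0.127     ]
((307.5654296875, 155.78929138183594), (36.840213775634766, 44.33617401123047), 87.47484588623047) [ 0.47253241 -0.08128912  0.127     ]
```

View pics/b2.png

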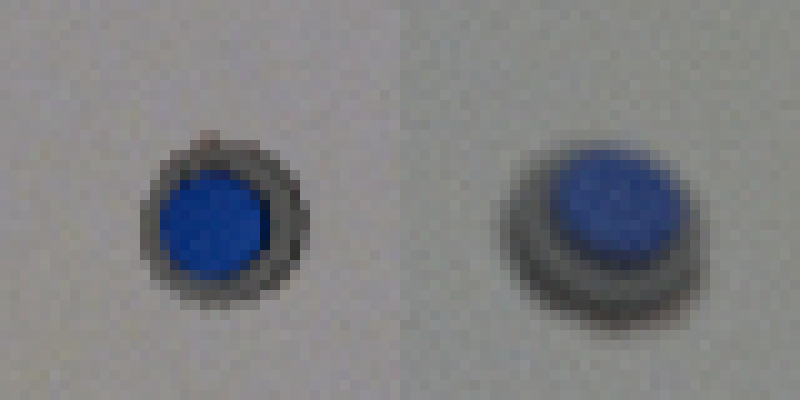

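```bash
cat >> h.py <<'E'
from scipy.spatial.transform import Rotation as Ro
def rel(P,yaw):
    """P world, yaw = angle (deg) of tool y; prints tool cm & roll"""
    s=monitor.read_state(); R=Ro.from_rotvec(s['eef_rot']).as_matrix()
    d=R.T@(np.array(P)-s['eef_pos'])*100
    y=np.degrees(np.arctan2(R[1,1],R[0,1]))
    return np.round(d,2), round(-(yaw-y),1)
E
python3 - <<'E'
from h import *
print(rel((.5835,-.089,.2),110.2), monitor.read_state()['t'])
E
```

```text
(array([-58.75, -49.3 ,   3.12]), np.float64(-34.4)) 0.3
```

{"op": "jog_arm", "data": {"linear": [[-4, -3.4, 0], [-8, -6.8, 0], [-12.5, -10.5, 0], [-17, -14, 0], [-21, -17.5, 0], [-25, -21, 0], [-29.5, -24.5, 0], [-33.5, -28, 0], [-38, -31.5, 0], [-42, -35, 0], [-46, -38.5, 0], [-50, -42, 0]], "roll": [-3, -6, -9, -12, -15, -18, -21, -24, -27, -30, -33, -34.4], "grip": [0, 0, 0, 0, 0, 0, 0, 0, 0, 0, 0, 0]}}

```text
t: 1.8
eef_pos: [0.5174, 0.0016, 0.2312]
eef_rot: [-0.552, 3.093, -0.001]
force: [0.2, 0.2, -0.6]
width: -0.0
```

Run:
```python
from h import *
s=monitor.read_state();print(s['eef_pos'],s['joints'],s['width'],s['force'])
print(rel((.5835,-.089,.2),110.2), monitor.read_state()['t'])
f=viewer.grab_frame("wrist");cv2.imwrite("pics/w1.png",f[...,::-1])
```

```text
[0.51736911 0.00164699 0.23124621] [-1.06189868e-01  1.42338213e-02  1.44712207e+00 -3.90634544e-04
  1.67998748e+00 -2.03030009e+00] -1.694176966405767e-05 [ 0.19319493  0.21567641 -0.57640636]
(array([ -3.07, -10.79,   3.13]), np.float64(0.0)) 1.8
```

View pics/w1.png

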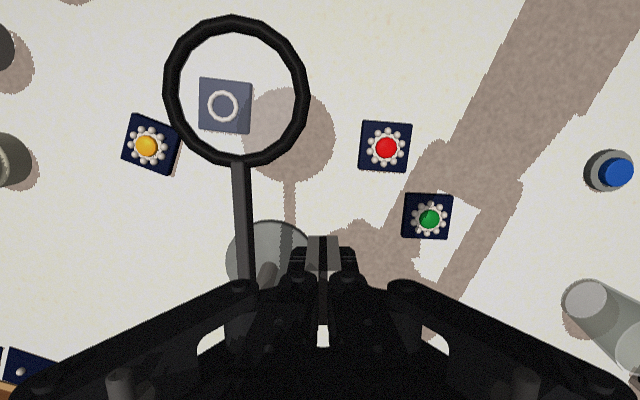

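Run:
```python
from h import *
f=viewer.grab_frame("wrist")
for k,lo,hi,z,roi in [("red",(0,120,80),(8,255,255),.022,(355,115,415,175)),("blue",(100,150,60),(125,255,255),.02,(580,145,640,195))]:
    a,c=blob(f,lo,hi,roi)[0]; print(k,a,c,ray("wrist",c,z),ray("wrist",c,z+.01))
    if k=="blue":
        from functools import reduce
        P2=pm("wrist")
        for n,q in (("top",(215.9,252.3)),("scene",(466.6,198.2))):
            X=cv2.triangulatePoints(pm(n),P2,np.array(q).reshape(2,1),c.reshape(2,1)).ravel();print(n,X[:3]/X[3])
e=rim(f,(150,5,320,160),60);print(e,ray("wrist",e[0],.127))
print(viewer.camera_params("wrist"))
```

```text
red 255 [392.96470588 146.69411765] [0.46760285 0.06009206 0.022     ] [0.46729505 0.05775914 0.032     ]
blue 700 [625.28       169.98857143] [0.40501197 0.30659772 0.02      ] [0.40647373 0.29731568 0.03      ]
top [0.40662849 0.30061675 0.02677627]
scene [0.40693743 0.30521413 0.01898296]
((234.8616485595703, 100.44602966308594), (157.97618103027344, 178.00604248046875), 38.90946578979492) [ 0.4726751  -0.08406576  0.127     ]
{'vfov': 62.3994054193408, 'cx': 322.5201291040986, 'cy': 197.78789282118953, 'view': array([[-0.34090713,  0.94009193, -0.00308082,  0.17758726],
       [ 0.90783712,  0.3300581 ,  0.25863763, -0.50414058],
       [ 0.24415999,  0.08537453, -0.96596951,  0.25168602],
       [ 0.        ,  0.        ,  0.        ,  1.        ]])}
```

{"op": "jog_arm", "data": {"linear": [[-1, -4, 0], [-2, -8, 0], [-3.1, -10.8, 0], [-3.1, -10.8, 0]], "roll": [0, 0, 0, 0], "grip": [0, 0, 0, 0]}}

```text
t: 2.4
eef_pos: [0.5846, -0.0928, 0.2295]
eef_rot: [0.539, -3.092, 0.003]
force: [0.0, 0.6, -0.7]
width: 0.0
```

Run:
```python
from h import *
viewer.grab_frame("wrist");viewer.grab_frame("wrist")
s=monitor.read_state();print(s['eef_pos'],s['t'])
f=viewer.grab_frame("wrist");cv2.imwrite("pics/w2.png",f[...,::-1])
print(rel((.5835,-.089,.112),110.2),monitor.read_state()['eef_pos'])
for k,lo,hi,z,roi in [("red",(0,120,80),(8,255,255),.022,(0,0,640,400))]:
    a,c=blob(f,lo,hi,roi)[0]; print(k,a,c,ray("wrist",c,z))
```

```text
[ 0.58382434 -0.09118385  0.23007188] 2.5
(array([-0.07,  0.21, 11.84]), np.float64(-0.3)) [ 0.58373854 -0.09094213  0.23036433]
red 265 [492.35849057 117.76981132] [0.47021997 0.05524446 0.022     ]
```

View pics/w2.png

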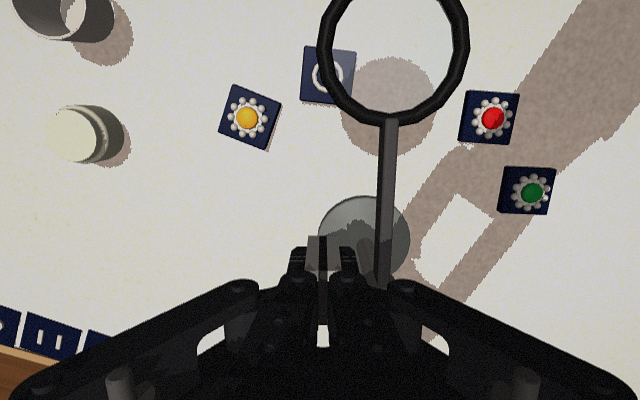

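{"op": "jog_arm", "data": {"linear": [[0, 0, 4], [0, 0.1, 8], [0, 0.2, 11.8], [0, 0.2, 11.8]], "roll": [0, 0, 0, 0], "grip": [0, 0, 0, 0]}}

```text
t: 3.05
eef_pos: [0.5798, -0.0874, 0.1088]
eef_rot: [0.544, -3.085, -0.003]
force: [0.4, -0.5, 0.4]
width: 0.0006
```

```bash
cat > pl.py <<'E'
from h import *
viewer.grab_frame("wrist")
H=np.array([.648,-.0185]); 
def fing(th,off,r=.085):  # th: deg of arm toward +y from -x
    t=np.radians(th); d=np.array([-np.cos(t),np.sin(t)]); n=np.array([np.sin(t),np.cos(t)]) # tangential to +y
    return (*(H+r*d-n*off),.112), 90-th
s=monitor.read_state();print(s['eef_pos'],s['t'],s['force'],s['joints'])
import sys
off=float(sys.argv[1])
for th in map(float,sys.argv[2:]):
    print(th,rel(*fing(th,off)))
E
python3 pl.py .02 -20.2 -16 -12 -8 -4 0 4 8 12 16 20
```

```text
[ 0.58172138 -0.08804902  0.11174414] 3.1 [ 1.29589481 -0.72437789  0.67531946] [-2.45468600e-01  2.26225320e-01  1.45181254e+00 -1.99649115e-03
  1.46719064e+00 -2.16498152e+00]
-20.2 (array([-0.11,  2.24, -0.03]), np.float64(-0.2))
-16.0 (array([ 0.01,  2.87, -0.02]), np.float64(4.0))
-12.0 (array([ 0.09,  3.47, -0.02]), np.float64(8.0))
-8.0 (array([ 0.12,  4.08, -0.02]), np.float64(12.0))
-4.0 (array([ 0.12,  4.69, -0.02]), np.float64(16.0))
0.0 (array([ 0.07,  5.3 , -0.02]), np.float64(20.0))
4.0 (array([-0.03,  5.9 , -0.02]), np.float64(24.0))
8.0 (array([-0.16,  6.49, -0.02]), np.float64(28.0))
12.0 (array([-0.34,  7.08, -0.02]), np.float64(32.0))
16.0 (array([-0.55,  7.65, -0.02]), np.float64(36.0))
20.0 (array([-0.81,  8.2 , -0.03]), np.float64(40.0))
```

{"op": "jog_arm", "data": {"linear": [[-0.1, 0.6, 0], [-0.1, 1.2, 0], [-0.1, 1.6, 0], [-0.1, 2.0, 0], [-0.1, 2.3, 0], [-0.05, 2.6, 0], [0, 2.9, 0], [0.05, 3.2, 0], [0.1, 3.5, 0], [0.1, 3.8, 0], [0.1, 4.1, 0], [0.1, 4.4, 0]], "roll": [0, 0, 0, 0, 0, 2, 4, 6, 8, 10, 12, 14], "grip": [0, 0, 0, 0, 0, 0, 0, 0, 0, 0, 0, 0]}}

```text
t: 4.6
eef_pos: [0.5654, -0.0477, 0.1117]
eef_rot: [0.161, -3.133, 0.003]
force: [-0.1, -1.7, 0.3]
width: -0.0001
```

```bash
cat > look.py <<'E'
from h import *
import sys
f=viewer.grab_frame("wrist");cv2.imwrite(f"pics/{sys.argv[1]}w.png",f[...,::-1])
t=viewer.grab_frame("top");cv2.imwrite(f"pics/{sys.argv[1]}t.png",cv2.resize(t[140:280,250:430,::-1],None,fx=4,fy=4,interpolation=cv2.INTER_CUBIC))
E
python3 look.py a; python3 pl.py .02 -6 0 8 16 20 22.5
```

```text
[ 0.56562273 -0.04711173  0.11169266] 4.75 [-1.2062662  -0.3365576   0.55105473] [-0.18187844  0.18200117  1.50443314 -0.00194039  1.45915099 -1.85756216]
-6.0 (array([ 0.01, -0.02, -0.03]), np.float64(0.0))
0.0 (array([ 0.17,  0.88, -0.03]), np.float64(6.0))
8.0 (array([ 0.24,  2.1 , -0.03]), np.float64(14.0))
16.0 (array([ 0.14,  3.31, -0.03]), np.float64(22.0))
20.0 (array([ 0.02,  3.91, -0.03]), np.float64(26.0))
22.5 (array([-0.07,  4.28, -0.03]), np.float64(28.5))
```

View pics/at.png

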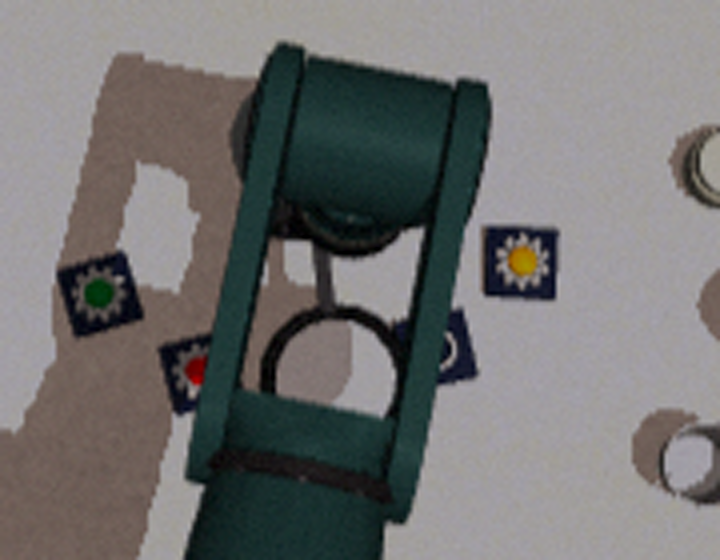

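View pics/aw.png

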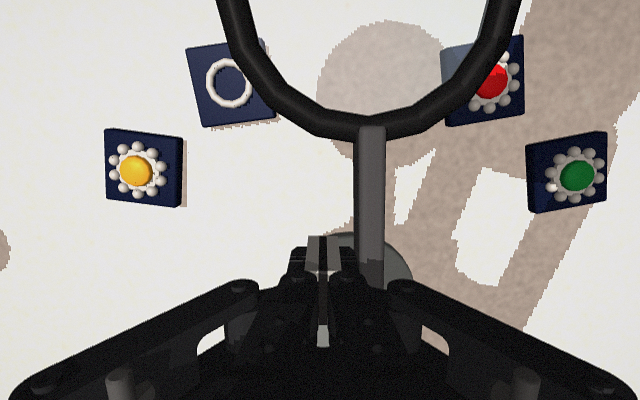

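```bash
cat >> h.py <<'E'
def barang(f,rows,x0,x1):
    pts=[]
    for r in rows:
        g=f[r,x0:x1].max(1).astype(int); i=np.where((g<115))[0]
        if len(i)>5: pts.append(((i.min()+i.max())/2+x0,r,i.max()-i.min()))
    return pts
E
python3 - <<'E'
from h import *
f=viewer.grab_frame("wrist")
for p in barang(f,range(150,230,15),340,400):
    print(p,ray("wrist",p[:2],.139))
a,b=ray("wrist",(371.5,150),.139),ray("wrist",(370.5,225),.139);d=a-b
print(np.degrees(np.arctan2(d[1],-d[0])),b)
E
```

```text
(np.float64(370.0), 150, np.int64(32)) [ 0.51272759 -0.03508901  0.139     ]
(np.float64(370.0), 165, np.int64(32)) [ 0.518001   -0.03433008  0.139     ]
(np.float64(370.0), 180, np.int64(32)) [ 0.52339966 -0.03355312  0.139     ]
(np.float64(369.5), 195, np.int64(31)) [ 0.52894747 -0.03293881  0.139     ]
(np.float64(369.5), 210, np.int64(31)) [ 0.53461064 -0.03212603  0.139     ]
(np.float64(369.0), 225, np.int64(30)) [ 0.54043319 -0.03147901  0.139     ]
-7.490398756365822 [ 0.5403735  -0.03092164  0.139     ]
```

{"op": "jog_arm", "data": {"linear": [[0.1, 0.3, 0], [0.1, 0.6, 0], [0.2, 0.9, 0], [0.2, 1.25, 0], [0.2, 1.6, 0], [0.25, 2.0, 0], [0.25, 2.4, 0], [0.2, 2.8, 0], [0.15, 3.2, 0], [0.1, 3.5, 0], [0.05, 3.75, 0], [0, 3.9, 0]], "roll": [2, 4, 6, 8.3, 10.6, 13.3, 16, 18.6, 21.3, 23.3, 25, 26], "grip": [0, 0, 0, 0, 0, 0, 0, 0, 0, 0, 0, 0]}}

```text
t: 6.3
eef_pos: [0.5614, -0.0083, 0.1115]
eef_rot: [-0.545, -3.089, 0.003]
force: [-1.7, -1.3, 0.8]
width: -0.0001
```

```bash
python3 look.py b; python3 pl.py .02 20 22.5 23.5
python3 - <<'E'
from h import *
f=viewer.grab_frame("wrist")
P=[ray("wrist",p[:2],.139) for p in barang(f,range(150,230,15),340,400)]
for p in P: print(p, np.degrees(np.arctan2(p[1]+.0185,.648-p[0])))
d=P[0]-P[-1];print(np.degrees(np.arctan2(d[1],-d[0])))
a,c=blob(f,(0,120,80),(8,255,255))[0];print(a,c,ray("wrist",c,.022))
E
```

```text
[ 0.56168704 -0.0081611   0.11152905] 6.45 [-0.33541992 -0.19132263  0.24630891] [-1.14728138e-01  1.69463901e-01  1.51933763e+00 -1.26256634e-03
  1.45668732e+00 -1.33704841e+00]
20.0 (array([ 0.04, -0.02, -0.05]), np.float64(0.0))
22.5 (array([ 0.11,  0.35, -0.05]), np.float64(2.5))
23.5 (array([ 0.14,  0.5 , -0.05]), np.float64(3.5))
[0.51915987 0.02630855 0.139     ] 19.176863693012905
[0.52416708 0.02452023 0.139     ] 19.157505909642826
[0.52935502 0.02285839 0.139     ] 19.218017870882022
[0.53454458 0.02081392 0.139     ] 19.11192858731401
[0.53998633 0.0190661  0.139     ] 19.177177081229267
[0.54556282 0.01727501 0.139     ] 19.251170408588777
18.88793764805669
60 [362.83333333  30.91666667] [0.46305975 0.05577665 0.022     ]
```

View pics/bw.png

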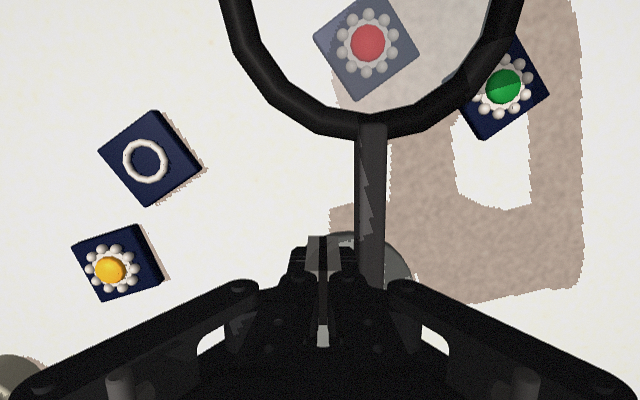

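View pics/bt.png

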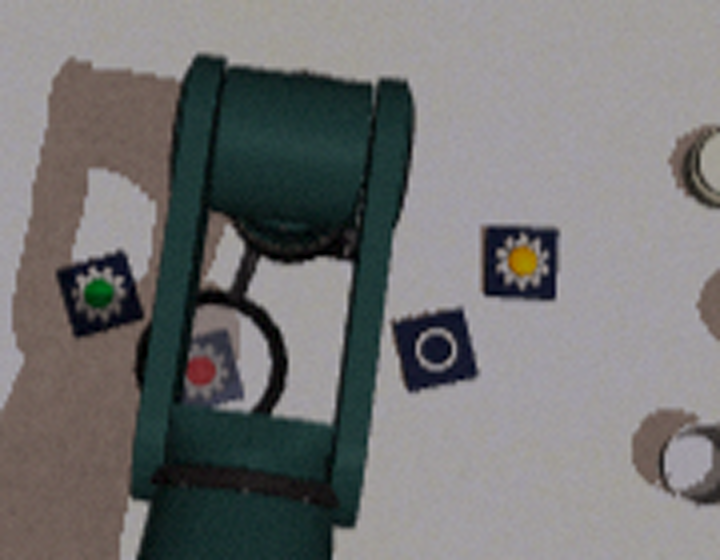

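{"op": "jog_arm", "data": {"linear": [[0.05, 0.15, 0], [0.1, 0.3, 0], [0.1, 0.4, 0], [0.12, 0.45, 0], [0.12, 0.47, 0], [0.12, 0.47, 0]], "roll": [1, 2, 2.7, 3.1, 3.3, 3.3], "grip": [0, 0, 0, 0, 0, 0]}}

```text
t: 7.25
eef_pos: [0.5623, -0.0034, 0.1116]
eef_rot: [-0.633, -3.074, 0.002]
force: [-0.4, -1.5, -0.4]
width: -0.0001
```

```bash
python3 look.py c; python3 pl.py .02 22.5 23.5
python3 - <<'E'
from h import *
f=viewer.grab_frame("wrist")
P=[ray("wrist",p[:2],.139) for p in barang(f,range(150,230,15),340,400)]
for p in P: print(p, np.degrees(np.arctan2(p[1]+.0185,.648-p[0])))
d=P[0]-P[-1];print(np.degrees(np.arctan2(d[1],-d[0])))
for a,c in blob(f,(0,60,80),(8,255,255))[:1]:print(a,c,ray("wrist",c,.022))
E
```

```text
[ 0.56228631 -0.00335678  0.11157619] 7.4 [-0.05683452 -1.4755353  -0.64794851] [-1.06129437e-01  1.70391640e-01  1.51816633e+00 -1.16127419e-03
  1.45662218e+00 -1.27080817e+00]
22.5 (array([ 0.  , -0.12, -0.04]), np.float64(-0.8))
23.5 (array([ 0.04,  0.03, -0.04]), np.float64(0.2))
[0.52158924 0.03322963 0.139     ] 22.255288373782548
[0.5265545  0.03131544 0.139     ] 22.302833298699376
[0.53163847 0.0293555  0.139     ] 22.355681027818164
[0.53677381 0.02718071 0.139     ] 22.328004391764424
[0.54210744 0.02512212 0.139     ] 22.38906497785178
[0.54749997 0.0228409  0.139     ] 22.359917026564442
21.847986390472787
142 [349.05633803  32.26056338] [0.46468223 0.05772345 0.022     ]
```

View pics/cw.png

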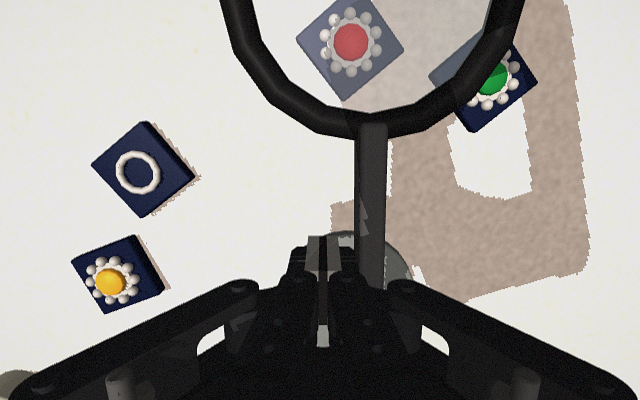

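{"op": "jog_arm", "data": {"linear": [[0, -0.5, 0], [0, -1.5, 0], [0, -3, 0], [0, -4, -2], [0, -4, -6], [0, -4, -11], [0, -4, -15], [0, -4, -15]], "roll": [0, 0, 0, 0, 0, 0, 0, 0], "grip": [0, 0, 0, 0, 0, 0, 0, 0]}}

```text
t: 8.45
eef_pos: [0.5484, -0.0412, 0.2667]
eef_rot: [0.633, 3.071, -0.002]
force: [-0.0, -0.6, 0.2]
width: -0.0002
```

Run:
```python
from h import *
print(rel((.41,.30,.2),66.5),monitor.read_state()['t'],monitor.read_state()['eef_pos'])
```

```text
(array([26.25, 25.86,  6.51]), np.float64(0.2)) 8.45 [ 0.54840849 -0.04116911  0.26672912]
```

{"op": "jog_arm", "data": {"linear": [[2, 3, 0], [5, 7, 0], [8, 12, 0], [11, 16, 0], [14, 20, 0], [17, 24, 0], [19, 25.9, 0], [19, 25.9, 0], [19, 25.9, 0]], "roll": [0, 0, 0, 0, 0, 0, 0, 0, 0], "grip": [0, 0, 0, 0, 0, 0, 0, 0, 0]}}

```text
t: 9.57
eef_pos: [0.4764, 0.2708, 0.2645]
eef_rot: [0.635, 3.072, -0.005]
force: [0.9, 0.8, 0.4]
width: -0.0
```

```bash
python3 look.py d
python3 - <<'E'
from h import *
t=viewer.grab_frame("top"); cv2.imwrite("pics/dfull.png",t[...,::-1])
et=rim(t,(275,208,325,258));print(et,ray("top",et[0],.127))
for a,c in blob(t,(0,60,80),(8,255,255),(285,215,320,250))[:1]:print(a,c,ray("top",c,.022))
f=viewer.grab_frame("wrist")
a,c=blob(f,(100,150,60),(125,255,255))[0];print(a,c,ray("wrist",c,.025))
for n,q in (("top",(215.9,252.3)),("scene",(466.6,198.2))):
    X=cv2.triangulatePoints(pm(n),pm("wrist"),np.array(q).reshape(2,1),c.reshape(2,1)).ravel();print(n,X[:3]/X[3])
print(monitor.read_state()['eef_pos'],rel((.41,.30,.2),66.5))
E
```

```text
((296.22064208984375, 223.79457092285156), (40.57073974609375, 50.71342468261719), 155.04856872558594) [0.48726088 0.06044754 0.127     ]
1 [301. 229.] [0.48018503 0.05124518 0.022     ]
607 [324.9291598   96.97199341] [0.40754414 0.30419279 0.025     ]
top [0.4072166  0.30442205 0.01045167]
scene [0.40734026 0.30433615 0.01567276]
[0.47689853 0.27074683 0.26536835] (array([7.34, 0.03, 6.49]), np.float64(0.1))
```

View pics/dw.png

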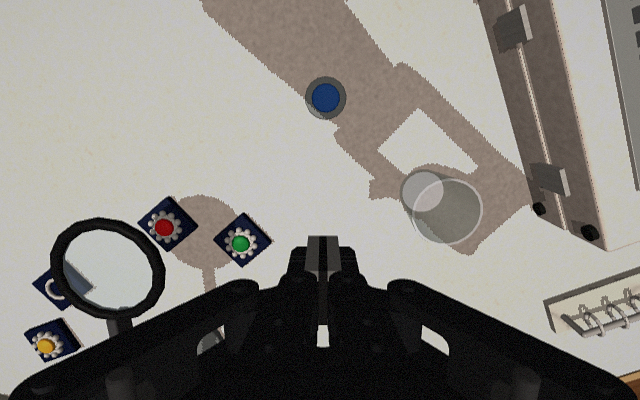

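View pics/dt.png

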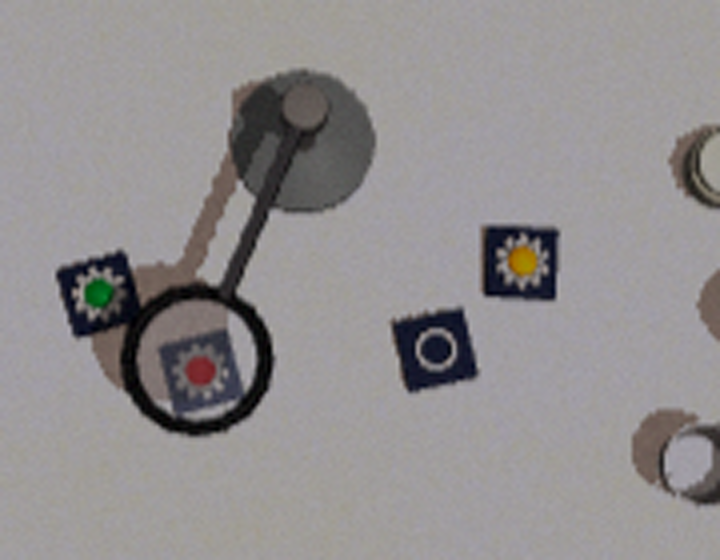

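Run:
```python
from h import *
t=viewer.grab_frame("top"); s=viewer.grab_frame("scene");cv2.imwrite("pics/s2.png",cv2.resize(s[120:280,250:430,::-1],None,fx=3.7,fy=3.7,interpolation=cv2.INTER_CUBIC))
h=t.max(2)
for thr in (40,50,60):
    m=(h<thr).astype(np.uint8); 
    # outer boundary along spokes from initial centre
    c=np.array([299.3,229.8])
    for _ in range(3):
        pts=[]
        for a in np.arange(0,360,5):
            if 275<a<320 or 160<a<235: continue   # bar / green pad
            u=np.array([np.cos(np.radians(a)),np.sin(np.radians(a))])
            r=[q for q in np.arange(13,21.5,.25) if h[tuple(np.round(c+u*q).astype(int)[::-1])]<thr]
            if r: pts.append(c+u*np.mean(r))
        e=cv2.fitEllipse(np.array(pts,np.float32)); c=np.array(e[0])
    L=ray("top",c,.127); print(thr,len(pts),e,L,np.degrees(np.arctan2(L[1]+.0185,.648-L[0])))
```

```text
40 50 ((298.7411804199219, 229.51844787597656), (34.107879638671875, 34.2296028137207), 53.753074645996094) [0.47156646 0.05313001 0.127     ] 22.0965916886694
50 50 ((298.89056396484375, 229.47088623046875), (33.58959197998047, 34.38977813720703), 33.498046875) [0.47170421 0.05272139 0.127     ] 21.99811894279247
60 50 ((298.9537658691406, 229.5109405517578), (33.55320358276367, 34.38373947143555), 31.88852310180664) [0.47159658 0.05254473 0.127     ] 21.936620994886294
```

View pics/s2.png

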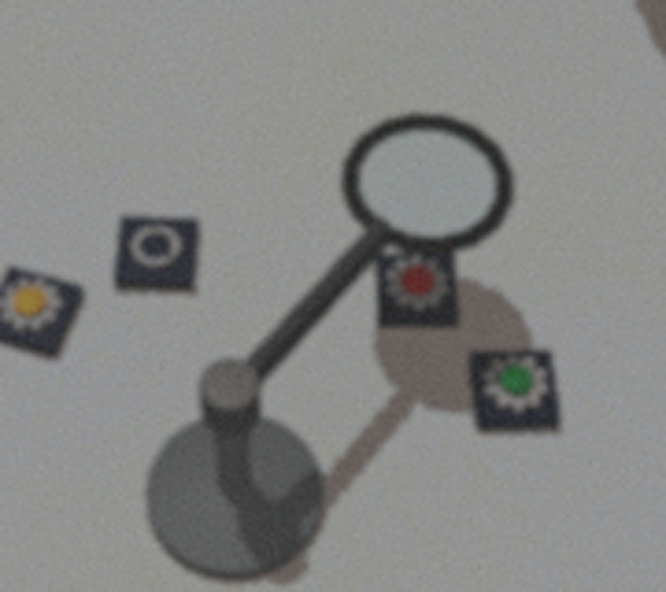

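Run:
```python
from h import *
print(ray("scene",(365.4,169.0),.127))
print(rel((.4075,.3042,.05),66.5),monitor.read_state()['t'])
```

```text
[0.47298425 0.05454412 0.127     ]
(array([ 7.81,  0.29, 21.51]), np.float64(0.1)) 9.875
```

{"op": "jog_arm", "data": {"linear": [[4, 0.1, 3], [7.8, 0.3, 6], [7.8, 0.3, 11], [7.8, 0.3, 15.5], [7.8, 0.3, 19], [7.8, 0.3, 21.5], [7.8, 0.3, 21.5], [7.8, 0.3, 21.5]], "roll": [0, 0, 0, 0, 0, 0, 0, 0], "grip": [0, 0, 0, 0, 0, 0, 0, 0]}}

```text
t: 10.88
eef_pos: [0.4086, 0.3045, 0.0514]
eef_rot: [0.636, 3.069, 0.0]
force: [-0.3, 0.6, 0.2]
width: -0.0001
```

```bash
python3 look.py e
python3 - <<'E'
from h import *
s=monitor.read_state();print(s['eef_pos'],s['force'],s['t'],rel((.4075,.3042,.04),66.5))
f=viewer.grab_frame("scene");cv2.imwrite("pics/es.png",cv2.resize(f[160:240,420:520,::-1],None,fx=6,fy=6,interpolation=cv2.INTER_CUBIC))
E
```

```text
[0.40889031 0.30486106 0.0520187 ] [ 0.18159982 -0.70071533  0.53365958] 10.975 (array([ 0.11, -0.12,  1.2 ]), np.float64(0.1))
```

View pics/ew.png

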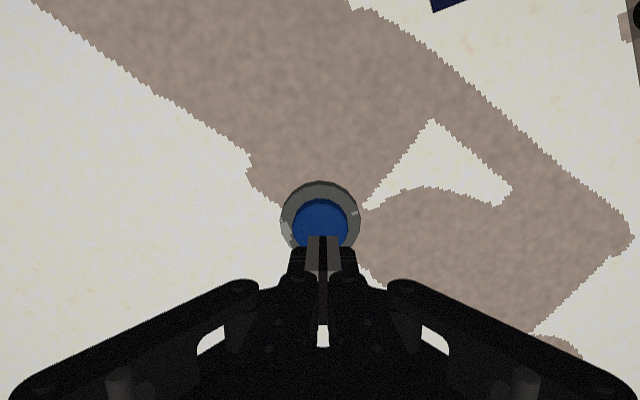

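View pics/es.png

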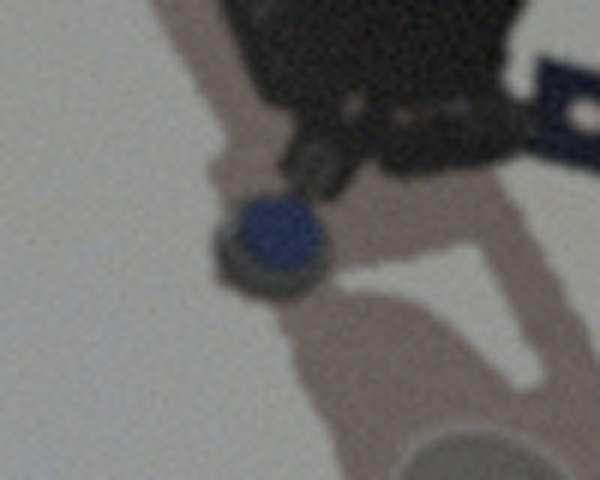

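{"op": "jog_arm", "data": {"linear": [[0.1, -0.1, 0.7], [0.1, -0.1, 1.4], [0.1, -0.1, 1.8], [0.1, -0.1, 2.0]], "roll": [0, 0, 0, 0], "grip": [0, 0, 0, 0]}}

```text
t: 11.52
eef_pos: [0.4073, 0.3041, 0.0313]
eef_rot: [0.635, 3.069, 0.0]
force: [-0.4, 0.0, 0.5]
width: 0.0
```

{"op": "jog_arm", "data": {"linear": [[0, 0, 0.2], [0, 0, 0.4], [0, 0, 0.5], [0, 0, 0.5]], "roll": [0, 0, 0, 0], "grip": [0, 0, 0, 0]}}

```text
t: 12.02
eef_pos: [0.4074, 0.3041, 0.0262]
eef_rot: [0.635, 3.069, 0.0]
force: [0.3, -0.5, -0.1]
width: -0.0
```

```bash
python3 look.py f; python3 -c "
from h import *
s=monitor.read_state();print(s['eef_pos'],s['force'],s['joint_efforts'])"
```

```text
[0.40743247 0.3041622  0.02637035] [0.49610814 0.27630445 0.22265175] [ 6.58305944e-04 -3.31043708e+01 -2.75059855e+01 -2.16047047e-02
 -2.38025549e-02 -1.03523564e-05]
```

View pics/fw.png

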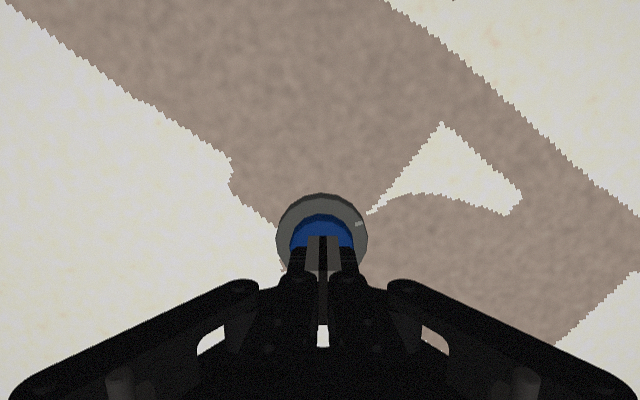

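No contact yet; the tip (row 236) sits over the blue button (rows 213+). I'll keep creeping down.

{"op": "jog_arm", "data": {"linear": [[0, 0, 0.2], [0, 0, 0.4], [0, 0, 0.5], [0, 0, 0.5]], "roll": [0, 0, 0, 0], "grip": [0, 0, 0, 0]}}

```text
t: 12.62
eef_pos: [0.4075, 0.3042, 0.0214]
eef_rot: [0.635, 3.069, 0.001]
force: [-0.5, -0.6, 1.0]
width: -0.0001
```

{"op": "jog_arm", "data": {"linear": [[0, 0, 0.1], [0, 0, 0.2], [0, 0, 0.3], [0, 0, 0.3]], "roll": [0, 0, 0, 0], "grip": [0, 0, 0, 0]}}

```text
t: 13.12
eef_pos: [0.4075, 0.3042, 0.0185]
eef_rot: [0.635, 3.069, 0.001]
force: [-0.9, -0.7, 3.0]
width: -0.0002
```

{"op": "jog_arm", "data": {"linear": [[0, 0, 0.1], [0, 0, 0.2], [0, 0, 0.3], [0, 0, 0.3]], "roll": [0, 0, 0, 0], "grip": [0, 0, 0, 0]}}

```text
t: 13.62
eef_pos: [0.4075, 0.3042, 0.0161]
eef_rot: [0.635, 3.069, 0.001]
force: [-2.2, -1.9, 6.1]
width: -0.0001
```

{"op": "jog_arm", "data": {"linear": [[0, 0, 0.15], [0, 0, 0.2], [0, 0, 0.2]], "roll": [0, 0, 0], "grip": [0, 0, 0]}}

```text
t: 14.0
eef_pos: [0.4075, 0.3043, 0.0159]
eef_rot: [0.635, 3.069, 0.0]
force: [-4.5, -2.5, 12.4]
width: -0.0
```

Travel has stopped at z 15.9 mm with the force rising to 12 N, so the button is fully down. I'll lift off.

{"op": "jog_arm", "data": {"linear": [[0, 0, -0.4], [0, 0, -1], [0, 0, -3], [0, 0, -7], [0, 0, -11], [0, 0, -15], [0, 0, -19], [-2, 0, -22], [-8, 0, -22], [-8, 0, -22], [-8, 0, -22]], "roll": [0, 0, 0, 0, 0, 0, 0, 0, 0, 0, 0], "grip": [0, 0, 0, 0, 0, 0, 0, 0, 0, 0, 0]}}

```text
t: 15.38
eef_pos: [0.4789, 0.2727, 0.2354]
eef_rot: [0.637, 3.07, -0.001]
force: [-0.2, 0.8, -0.2]
width: -0.0002
```

```bash
python3 look.py g
python3 - <<'E'
from h import *
s=monitor.read_state();print(s['eef_pos'],s['force'],s['t'])
t=viewer.grab_frame("top");cv2.imwrite("pics/gfull.png",t[...,::-1])
h=t.max(2);c=np.array([299.,229.5])
for _ in range(3):
    pts=[]
    for a in np.arange(0,360,5):
        if 275<a<320 or 160<a<235: continue
        u=np.array([np.cos(np.radians(a)),np.sin(np.radians(a))])
        r=[q for q in np.arange(13,21.5,.25) if h[tuple(np.round(c+u*q).astype(int)[::-1])]<50]
        if r: pts.append(c+u*np.mean(r))
    c=np.array(cv2.fitEllipse(np.array(pts,np.float32))[0])
print(c,ray("top",c,.127))
for a,q in blob(t,(0,60,40),(8,255,255),(285,215,320,250))[:1]+blob(t,(170,60,40),(179,255,255),(285,215,320,250))[:1]:print(a,q,ray("top",q,.022))
E
```

```text
[0.47833839 0.27317521 0.23593885] [ 0.2757284   0.04605088 -0.37347346] 15.475
[298.88372803 229.48971558] [0.47165199 0.05273904 0.127     ]
2 [301.5 231. ] [0.4742293  0.04961857 0.022     ]
45 [299.51111111 232.26666667] [0.47035065 0.05547512 0.022     ]
```

View pics/gfull.png

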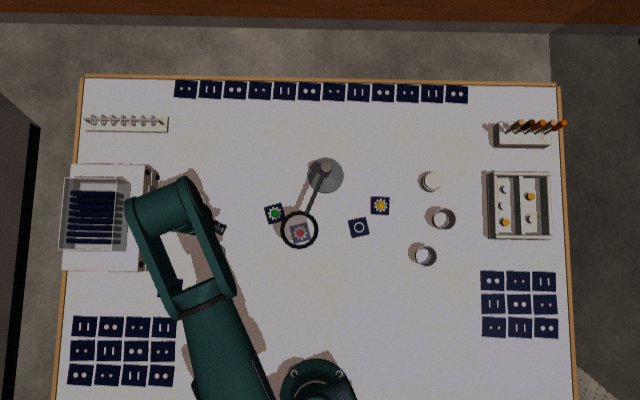

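View pics/gw.png

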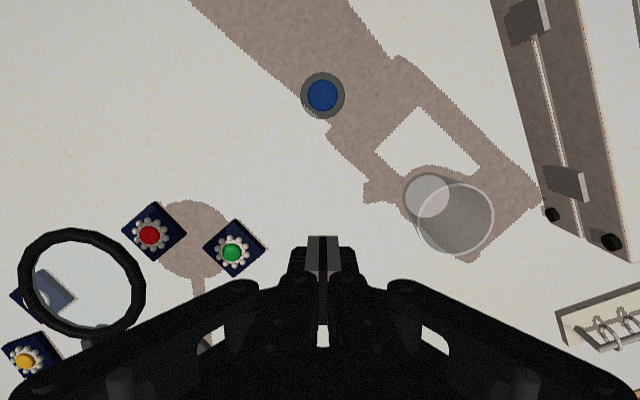

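```bash
python3 -c "
from station import ticket; print(ticket.sign_off())"
```

```text
the job is handed in; nothing more can be done
None
```

The magnifier's lens is centred over the red-stone brooch to within about 3 mm, and the lamp button was pressed fully down and released. I signed the job off at about 15.5 s. I gripped nothing.

- **Lens:** I pushed the arm sideways with the shut fingertips, about 42° towards +y.
  - After backing off and pressing the button, the top camera put the lens centre at (0.472, 0.053) and the red stone at (0.470, 0.055), 2–3 mm apart.
  - The scene camera, checked before the press, put them about 1 mm apart.
  - The lens had not moved between the two top-camera checks.
- **Button:** The fingertip first met force at about 2 cm above the table and stopped at z = 15.9 mm. There the upward force rose to 12 N, against the 4 N needed. The force returned to about 0 once I lifted clear. I did not measure the button's height afterwards; the last wrist picture shows it clear and undisturbed.
- **Bystanders:** The pads, cups and pot look unmoved in the last top picture. The tumbler was hidden from that camera but stands upright in the wrist view.
- **Disagreements:** The cameras differed by 2–3 mm in x. Camera estimates of the button's height ranged from 10 to 27 mm, so I found it by touch instead. One lens fit failed because the rim merged with the bar and the green pad, so I redid it with those parts left out.

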